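Open the spring jaw of the holding fixture and keep it open

ROBOT

A 6-joint arm with a two-finger parallel gripper is mounted at the origin on the work surface; the furniture and walls round the work are solid. World frame = base frame: x ahead of the robot, y to its left, z up, the work surface at z = 0. Lengths are in m, angles in rad, forces in N, time in s.
With the tool pointing down it reaches from about 0.25 to 0.775 m from the base axis. Payload 4 kg.
Tool frame: the origin (TCP) lies at the very end of the fingers, on their centre line; the grasp point (between the pads) lies 19 mm behind it (robot.tcp_to_grasp is the distance from the TCP to the grasp point, in m); z points along the fingers, y is the line along which they close (so a half turn about z gives the same grasp; the last joint's range is limited). The gripper opens to 94 mm and grips with 3 to 60 N. Pads are 16 mm wide; open, the fingers measure 119 mm over their backs; the gripper's body (75 mm by 177 mm) begins 78 mm behind the grasp point.
Start: joints at [-1.33, 0.087, 1.371, -0, 1.684, -0.103], TCP at [0.185, -0.518, 0.206] pointing down, gripper open.
Joint ranges: [-3.1, 3.1], [-0.76, 2.03], [0.27, 2.55], [-1.08, 4.22], [0.17, 2.65], [-2.57, 2.57]. Speed limits (rad/s): [2.79, 2.79, 3.14, 3.14, 3.14, 3.14].

INTERFACE

Orientations are given as [roll, pitch, yaw] about the fixed x, y, z axes, in that order (R = Rz(yaw) Ry(pitch) Rx(roll)).
In Python, from bench import robot gives the robot as it stands.
- The arm moves only by the tool send_path, called after "Request:" by a JSON object that holds its "op" and its "data", one argument or row to a line. Schema: {"type":"object","properties":{"deltas":{"type":"array","items":{"type":"array","items":{"type":"array","items":{"type":"number"},"minItems":5,"maxItems":5},"minItems":1,"maxItems":20},"minItems":1,"maxItems":1},"only":{"type":"string"},"quiet":{"type":"boolean"},"lines":{"type":"string"}},"required":["deltas"],"additionalProperties":false}. deltas is a list that holds a single list of rows (three levels of brackets), with 1 to 20 rows, each of 5 numbers: the finger opening in m, then dx, dy, dz in parts of the range, where 1.0 means 0.2 m, then a turn about the tool's z in parts of the range, where 1.0 means 120 degrees; each row shifts and turns the commanded pose from where the row before left it, along the tool's axes as they then stand; what a row does not reach is not made up. A row lasts 1/12 s, in which the tool goes at most 0.0417 m and 0.125 rad, less where a joint would pass 70% of its speed; a pose out of reach is approached as far as the arm can. The fingers move at their own pace and stop on an object; the grip force is fixed at half the most. Time passes only in rows, so rows that do not move let the fingers close. The tool returns the time, the measured TCP pose, the force, the opening and the grip force at its end. only (a regular expression) keeps the lines of the reply that match it, lines (a string "A,B") keeps lines A to B, and quiet returns only ok. No shift or turn number may pass 1 either way. Input that does not fit is refused with a message, and nothing moves.
- robot.get_obs(): the state, without advancing time (a new reading comes with each control period).
- robot.snapshot(name): name is "side" or "top"; returns a dict with "color" (420x560x3 uint8, blue, green, red), "fx", "fy", "cx", "cy" (pixels), "k1" (the pictures are not rectified: a ray, as slopes to the right and down, at radius r is drawn at 1 + k1 r^2 times it, then the intrinsics apply), "extrinsics" (4x4, takes a point from world to camera coordinates). Camera axes: x right, y down, z forward; pixel columns grow to the right and rows downward; lengths in m; the calibration is good to about 2 mm. A picture is of the moment at which its call begins. There is no depth.
- robot.close_job(): hands the job in; it is judged then, once.
The state is a dict: "time": time; "joint_positions": joint angles; "qvel": joint speeds; "joint_torque": joint torques, N m; "tool_pos": TCP position; "ee_rot": TCP orientation; "wrist_force": force on the tool from outside, world axes, zero at the start; "wrist_torque": the same for the moment, N m; "width": finger opening in m; "finger_force": force on a finger pad.
Only numpy, scipy, OpenCV 4.12 (cv2) and the standard library are available. Lean on these libraries where they do the work, as an engineer would, in place of code of your own. Each camera call takes 0.05 s, during which the arm holds its last target. There are 200 camera calls.

TASK

Fold the blue cover of the small holding fixture (the one with the orange lug) up until it stands upright, and leave it standing. Then pull the spring jaw with the black grip open towards you until the black line on the jaw is level with the red pointer, and finish while still holding it there with the fingers, so that a blank can be laid in; do not let go. Leave the other things on the bench where they are.

Things in the scene. Friction and masses are not known exactly. Their poses are not given: they have to be found in the camera images.
- fixture: Grey base plate 250 x 130 x 14 mm, fixed to the bench, x = -135 to +115 mm from its origin on the bench surface. Own +x points away from the robot (turned up to 0.35 rad either way), +y left, z up. Hinge posts 109 mm tall at x = +90, y = +-59 mm; fixed jaw 61 mm tall at x = +47 to +72 mm; end block 38 mm tall at x = -122 mm.
- cover (a joint): Hinge angle of the blue cover (140 x 108 x 4 mm): 0 = flat, 100 mm over the bench, covering jaw and grip, free edge towards the robot; grows as the free edge rises; pi/2 = upright; beyond that it leans to the back, stop at 2.0. Starts between 0 and 0.35. Stiff hinge (0.3 N m friction): it stays where it is left.
- cover_hinge (a point): Middle of the cover's hinge axis, 100 mm over the bench, at x = +90 mm of the fixture. The axis runs along the fixture's y (which are this point's axes too).
- cover_lug (a point): Grip point in the orange lug on the middle of the cover's free edge, 176 mm from the hinge axis, 26 mm outside the cover's edge. Lug 16 mm wide along the hinge axis, 14 mm thick, sticking out 48 mm in the cover's plane. Site +x: in that plane towards the hinge; y: along the hinge axis. Pinched by its two sides along y it can turn between the fingers as the cover folds.
- jaw (a joint): How far the spring jaw is drawn open, m: 0 = closed against its stop, 0.075 = end of travel. It moves along the fixture's -x (towards the robot). A spring pulls it shut with 4.2 N at 0, rising 1.2 N per cm; let go, it runs back to 0.
- pull_grip (a point): Upright round black grip on the spring jaw's carriage, 24 mm across, from 30 to 88 mm over the bench. This point: centre of its foot, 30 mm over the bench; axes as the fixture's. At x = -35 mm, y = 0 of the fixture with the jaw closed. The moving jaw block, 62 mm tall, starts 52 mm behind (+x) its axis; the carriage plate round it is 30 mm over the bench.
- jaw_line (a point): Left-hand end of the black line across the carriage's silver top, 30 mm over the bench, at x = -10 mm, y = +41 mm of the fixture with the jaw closed (25 mm behind the grip's axis). Moves with the jaw; axes as the fixture's.
- pointer_tip (a point): Tip of the fixed red pointer (12 x 16 x 18 mm, top 34 mm over the bench) on the scale at the left of the jaw's track. Its place along the track differs each time, 32 to 62 mm nearer the robot than the closed jaw's line. Axes as the fixture's. The jaw is at the mark when jaw_line and pointer_tip have the same x in the fixture's frame.
- wax_tin: Bystander: round dark red tin, 81 mm across, 36 mm tall; origin under its centre.
- masking_tape: Bystander: roll of tan tape lying flat, 100 mm across, 25 mm tall; origin under its centre.
- bench_brush: Bystander: grey hand brush, 30 x 85 x 55 mm; origin under its centre.
- tape_measure: Bystander: orange and black tape measure, 33 x 79 x 62 mm; origin under its centre.
- blank_1: Bystander: sawn wooden blank, 42 x 130 x 42 mm, the long side along its y; origin under its centre.
- faceplate: Bystander: round silver flange with a hub, 75 mm across, 27 mm tall; origin under its centre.

How it is judged:
On the way, in this order (a step that is already met when the one before it is completed fails the run):
1. the cover stands upright and the jaw is still shut (value of joint cover between 1.421 and 1.721 rad and value of joint jaw below 0.01 m), for 0.2 s.
2. the jaw is drawn open to the pointer and held by the fingers (x of jaw_line in the frame of pointer_tip between -0.005 and 0.005 m and contact force between jaw and the fingers above 3 N), for 0.3 s.
At the end, for the whole second after the job is handed in: Cover upright within 0.15 rad (about 8.5 degrees); the jaw's line level with the red pointer within 5 mm along the track, at rest, with the fingers still bearing on the jaw or its grip (over 3 N) (all of step 2 and value of joint cover between 1.421 and 1.721 rad and velocity of joint jaw between -0.02 and 0.02 m/s); the arm keeps its last pose, push and grip.
It fails at once if a bystander is shifted by more than 30 mm (distance of any of wax_tin, masking_tape, bench_brush, tape_measure, blank_1, faceplate from where it was at the start of the episode above 0.03 m).
It also fails if it takes over 56 s, if anything falls off the work surface, if the arm or the gripper's body presses on something with over 40 N, if the wrist force passes 120 N, or if a joint passes its speed limit or range.

## Working session

There is one attempt and no reset: what is moved stays moved. The work goes in short steps, Python scripts to look and compute and a tool call to move; the robot and the scene stay as the last step left them, time stands still between calls to the robot, and variables do not carry over. Pictures are saved under pics/ and viewed, at most 10 in all, crops included, and the job is handed in when it is done.

```bash
ls; mkdir -p pics; cat > h.py <<'E'
import numpy as np, cv2
from bench import robot
def snap(n,f=None):
    s=robot.snapshot(n)
    if f: cv2.imwrite('pics/'+f,s['color'])
    return s
def ray(s,u,v):
    d=np.array([(u-s['cx'])/s['fx'],(v-s['cy'])/s['fy']]); p=d.copy()
    for _ in range(20): p=d/(1+s['k1']*(p@p))
    E=np.array(s['extrinsics']); R,t=E[:3,:3],E[:3,3]
    w=R.T@np.array([p[0],p[1],1.]); return -R.T@t, w/np.linalg.norm(w)
def onz(s,u,v,z):
    o,w=ray(s,u,v); return o+w*(z-o[2])/w[2]
def tri(s1,p1,s2,p2):
    o1,a=ray(s1,*p1);o2,b=ray(s2,*p2)
    k=np.linalg.lstsq(np.c_[a,-b],o2-o1,rcond=None)[0]
    x,y=o1+k[0]*a,o2+k[1]*b; return (x+y)/2,np.linalg.norm(x-y)
def proj(s,P):
    E=np.array(s['extrinsics']);c=E[:3,:3]@np.array(P)+E[:3,3];p=c[:2]/c[2]
    p=p*(1+s['k1']*(p@p));return p[0]*s['fx']+s['cx'],p[1]*s['fy']+s['cy']
E
python3 -c "
from h import *
for n in('side','top'):
    s=snap(n,n+'0.png');E=np.array(s['extrinsics']);print(n,-E[:3,:3].T@E[:3,3],E[2,:3],s['fx'],s['k1'])
print(robot.get_obs())"
```

```text
bench.py
pics
side [-0.17960164  0.1619936   1.34838245] [ 0.52331134 -0.14640058 -0.83947133] 463.5251095576192 -0.02112912569599069
top [ 0.42695085 -0.07909492  1.2015875 ] [ 0.13227717  0.00954697 -0.99116679] 412.2975095515599 -0.05936589840359253
{'time': 0.1, 'joint_positions': array([-1.33010719e+00,  8.78780658e-02,  1.37206530e+00, -4.10432050e-05,
        1.68359726e+00, -1.03093634e-01]), 'qvel': array([ 6.56260203e-04, -2.23802707e-04, -3.57705638e-03,  9.85983389e-05,
        3.17798683e-04, -1.22175691e-03]), 'joint_torque': array([ 2.50609672e-03, -3.41251481e+01, -3.03300941e+01,  7.20805954e-02,
        3.03587120e-02, -9.47814669e-05]), 'tool_pos': array([ 0.18524766, -0.51735113,  0.20444206]), 'ee_rot': array([-3.13965083e+00, -1.59893209e-04,  3.43778034e-01]), 'wrist_force': array([-0.69401338, -0.12746676,  0.70490231]), 'wrist_torque': array([ 0.03985143, -0.03516387, -0.05490393]), 'finger_force': 0.0, 'width': 0.09404533833362098}
```

View pics/top0.png

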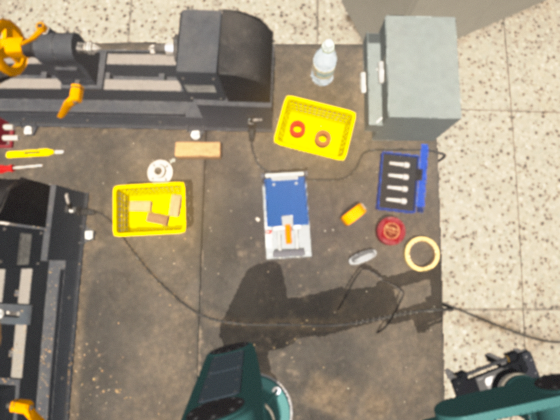

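View pics/side0.png

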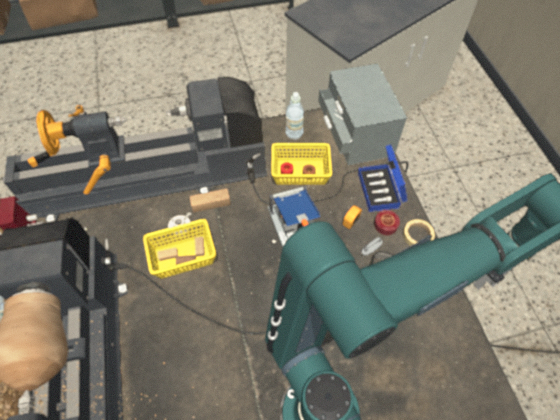

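The top view shows the fixture at about (288,215), with the blue cover at (287,200) and the lug at (288,233). In the side view the arm hides part of the fixture; the lug shows at about (305,224). I'll enlarge both.

```bash
python3 -c "
from h import *
a=cv2.imread('pics/top0.png')[165:265,245:330];b=cv2.imread('pics/side0.png')[180:255,250:335]
a=cv2.resize(a,(400,470),interpolation=cv2.INTER_CUBIC);b=cv2.resize(b,(400,353),interpolation=cv2.INTER_CUBIC)
b=cv2.copyMakeBorder(b,0,117,0,0,cv2.BORDER_CONSTANT)
cv2.imwrite('pics/c0.png',np.hstack([a,b]))
for n in('top','side'):
    im=cv2.imread(f'pics/{n}0.png');h=cv2.cvtColor(im,cv2.COLOR_BGR2HSV)
    for nm,lo,hi in(('or',(5,150,150),(17,255,255)),('bl',(100,130,60),(125,255,255)),('red',(172,120,80),(180,255,255)),('red0',(0,150,100),(4,255,255))):
        c,_,st,ce=cv2.connectedComponentsWithStats(cv2.inRange(h,lo,hi))
        print(n,nm,[(st[i].tolist(),ce[i].round(1).tolist()) for i in range(1,c) if st[i][4]>4 and 240<ce[i][0]<335 and 165<ce[i][1]<265])
"
```

```text
top or [([290, 233, 1, 5, 5], [290.0, 235.0])]
top bl [([267, 180, 40, 45, 1282], [284.8, 203.2])]
top red []
top red0 []
side or [([281, 162, 12, 12, 40], [286.4, 167.9]), ([285, 167, 3, 4, 8], [286.0, 168.5]), ([303, 171, 12, 3, 20], [308.8, 172.2]), ([302, 220, 6, 6, 29], [304.3, 222.6])]
side bl [([275, 191, 43, 34, 743], [296.0, 207.6])]
side red []
side red0 [([282, 163, 10, 10, 81], [286.5, 168.0])]
```

View pics/c0.png

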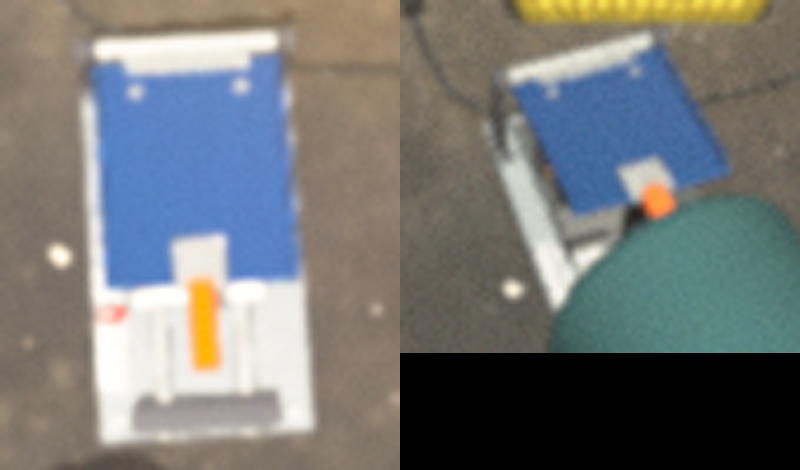

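The crop shows the base's near corners at top px (266.3,259.1) and (311.9,256), and the lug from (288.3,224.5) to (289,243.2). The red pointer is at (268.4,231.9). The cover's near corners show in both views.

```bash
python3 -c "
from h import *
s=snap('side');t=snap('top')
T=lambda x,y:(245+x/4.706-.5+.1,165+y/4.7-.4); S=lambda x,y:(250+(x-400)/4.706-.4,180+y/4.706-.4)
for nm,a,b in(('nearL',(107,287),(575,213)),('nearR',(298,277),(728,175)),('farL',(92,68),(514,84)),('farR',(281,60),(660,47)),('lug0',(203,282),(650,187))):
    print(nm,*tri(t,T(*a),s,S(*b)))
c=[onz(t,*T(*p),.014) for p in((100,443),(315,428))];print(c)
d=c[0]-c[1];y=d[:2]/np.linalg.norm(d[:2]);x=np.array([y[1],-y[0]]);yaw=np.arctan2(x[1],x[0]);print('w',np.linalg.norm(d),'yaw',yaw)
O=(c[0][:2]+c[1][:2])/2+.135*x;print('O',O)
for z in(.1,.14,.17):
  print(z,[(lambda q:(q.round(3),[(q[:2]-O)@x,(q[:2]-O)@y]))(onz(t,*T(*p),z)) for p in((204,280),(207,368))])
q=onz(t,*T(112,315),.034);print('ptr',q,(q[:2]-O)@x,(q[:2]-O)@y)
"
```

```text
nearL [ 0.51178682 -0.03658949  0.13905146] 0.0003110462287254264
nearR [ 0.5191817  -0.14200546  0.1327188 ] 0.0003027770781720218
farL [ 0.63941051 -0.02564585  0.1088728 ] 0.002342999351254012
farR [ 0.64659126 -0.1330595   0.10575407] 0.00018238004133420084
lug0 [ 0.5150969  -0.08836444  0.14515757] 0.002064020228168587
[array([ 0.4265279, -0.0292411,  0.014    ]), array([ 0.43745983, -0.15975533,  0.014     ])]
w 0.13097126313446603 yaw 0.08356537698305465
O [ 0.56652278 -0.08323001]
0.1 [(array([ 0.52, -0.09,  0.1 ]), [np.float64(-0.04733650631660824), np.float64(-0.003144381884162712)]), (array([ 0.47 , -0.093,  0.1  ]), [np.float64(-0.09732612060412116), np.float64(-0.0012753883598571512)])]
0.14 [(array([ 0.516, -0.09 ,  0.14 ]), [np.float64(-0.05065547029231633), np.float64(-0.0024575601534101545)]), (array([ 0.468, -0.092,  0.14 ]), [np.float64(-0.09882990006756089), np.float64(-0.0006564320877044009)])]
0.17 [(array([ 0.514, -0.09 ,  0.17 ]), [np.float64(-0.05314469327409738), np.float64(-0.0019424438553457349)]), (array([ 0.467, -0.092,  0.17 ]), [np.float64(-0.09995773466514071), np.float64(-0.0001922148835898265)])]
ptr [ 0.50323737 -0.03586893  0.034     ] -0.059111420529355495 0.05247812815426632
```

The rows are not in the units I measure in: shifts go in shares of 0.2 m and turns go in shares of 120 degrees. I convert before sending: 0.0266 m / 0.2 = 0.133, -0.0187 m / 0.2 = -0.0935, 0.087 rad / 2.0944 = 0.0415.

Request:
{"op": "send_path", "data": {
  "deltas": [
    [[0.094, 0.133, -0.0935, -0.005, 0], [0.094, 0.133, -0.0935, -0.005, 0], [0.094, 0.133, -0.0935, -0.005, 0], [0.094, 0.133, -0.0935, -0.005, 0], [0.094, 0.133, -0.0935, -0.005, 0], [0.094, 0.133, -0.0935, -0.005, 0], [0.094, 0.133, -0.0935, -0.005, 0], [0.094, 0.133, -0.0935, -0.005, 0], [0.094, 0.133, -0.0935, -0.005, 0], [0.094, 0.133, -0.0935, -0.005, 0], [0.094, 0.133, -0.0935, -0.005, 0], [0.094, 0.133, -0.0935, -0.005, 0], [0.094, 0.133, -0.0935, -0.005, 0], [0.094, 0.133, -0.0935, -0.005, 0], [0.094, 0.133, -0.0935, -0.005, 0.0415], [0.094, 0.133, -0.0935, -0.005, 0.0415], [0.094, 0, 0, 0, 0.0415], [0.094, 0, 0, 0, 0], [0.094, 0, 0, 0, 0]]
  ]
}}

```text
time: 1.78
tool_pos: [0.4873, -0.0943, 0.2211]
ee_rot: [3.141, 0.001, 0.086]
wrist_force: [-1.2, -0.3, -0.9]
width: 0.0938
finger_force: 0.0
```

```bash
python3 -c "
from h import *
s=snap('side','s1.png');t=snap('top','t1.png')
a=t['color'][165:265,245:330];b=s['color'][180:265,250:335]
cv2.imwrite('pics/c1.png',np.hstack([cv2.resize(a,(400,470),interpolation=2),cv2.resize(b,(400,470),interpolation=2)]))"
```

```text
(no output)
```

View pics/c1.png

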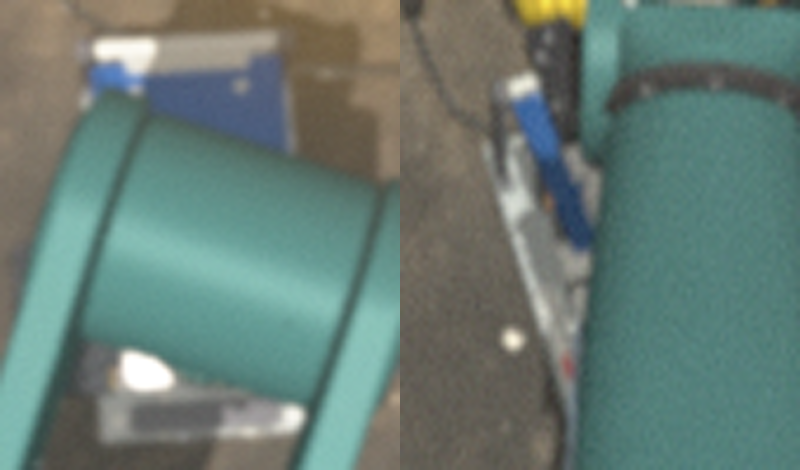

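Above the lug, the arm now hides most of it in both views. The left end of the cover and the red pointer, at side px (285.5,246), can still be seen. I'll descend and grip.

Converted, 0.025 m / 0.2 = 0.125, -0.002 m / 0.2 = -0.01.

Request:
{"op": "send_path", "data": {
  "deltas": [
    [[0.07, -0.01, -0.01, 0.125, 0], [0.07, 0, 0, 0.125, 0], [0.07, 0, 0, 0.12, 0], [0.07, 0, 0, 0.12, 0], [0.07, 0, 0, 0, 0], [0.07, 0, 0, 0, 0], [0.0, 0, 0, 0, 0], [0.0, 0, 0, 0, 0], [0.0, 0, 0, 0, 0], [0.0, 0, 0, 0, 0], [0.0, 0, 0, 0, 0], [0.0, 0, 0, 0, 0], [0.0, 0, 0, 0, 0], [0.0, 0, 0, 0, 0]]
  ]
}}

```text
time: 3.05
tool_pos: [0.4853, -0.0925, 0.1235]
ee_rot: [3.141, -0.0, 0.083]
wrist_force: [0.2, -0.5, -0.0]
width: 0.0199
finger_force: 0.0
```

```bash
python3 -c "
from h import *
s=cv2.imread('pics/s1.png').astype(int);t=cv2.imread('pics/top0.png').astype(int)
S=snap('side');T=snap('top')
def c(i,x0,x1,y0,y1):
    j=i[y0:y1,x0:x1];w=np.clip(j[...,2]-j[...,:2].max(-1)-15,0,None);print(w)
    v,u=np.mgrid[y0:y1,x0:x1];return (w*u).sum()/w.sum(),(w*v).sum()/w.sum()
a=c(t,264,276,227,237);b=c(s,282,288,240,252)
print(a,b,tri(T,a,S,b));O=np.array([.5665,-.0832])
for z in(.025,.034):
  for q in(onz(T,*a,z),onz(S,*b,z)):print(q,(q[:2]-O)@[.9965,.0835])
"
```

```text
[[ 0  0  0  0  0  0  0  0  0  0  0  0]
 [ 0  0  0  0  0  0  0  0  0  0  0  0]
 [ 0  0  0  0  0  2  4  0  0  0  0  0]
 [ 0  7  9 16 29 51 62 45  1  0  0  0]
 [ 0 15 18 16 27 63 88 63  9  0  0  0]
 [ 0 17 22 23 32 64 69 37  5  0  0  0]
 [ 0  9 13 18 29 40 28  8  0  0  0  0]
 [ 0  0  0  0  0  0  0  0  0  0  0  0]
 [ 0  0  0  0  0  0  0  0  0  0  0  0]
 [ 0  0  0  0  0  0  0  0  0  0  0  0]]
[[ 0  0  0  0  0  0]
 [ 0  0  0  0  0  0]
 [ 0  0  0  0  0  0]
 [ 0  0  0  0  0  0]
 [ 0  0  5 13  0  0]
 [ 0  0 13 29  9  0]
 [ 0  0  7 31 17  0]
 [ 0  0  1 16  7  0]
 [ 0  0  0  1  0  0]
 [ 0  0  0  0  0  0]
 [ 0  0  0  0  0  0]
 [ 0  0  0  0  0  0]]
(np.float64(268.95846645367413), np.float64(231.3482428115016)) (np.float64(285.0469798657718), np.float64(245.59060402684563)) (array([ 0.50629872, -0.03407362,  0.01652748]), np.float64(0.005908056783711885))
[ 0.50462811 -0.03711825  0.025     ] -0.05780751606128612
[ 0.5031157  -0.03013203  0.025     ] -0.058731278393989776
[ 0.50403393 -0.03743934  0.034     ] -0.058426419441536946
[ 0.49847271 -0.02882543  0.034     ] -0.0632489203035124
```

Request:
{"op": "send_path", "data": {
  "deltas": [
    [[0.0, 0, 0, 0, 0], [0.0, 0, 0, 0, 0], [0.0, 0, 0, 0, 0], [0.0, 0, 0, 0, 0], [0.0, 0, 0, 0, 0]]
  ]
}}

```text
time: 3.57
tool_pos: [0.4852, -0.0914, 0.1234]
ee_rot: [-3.139, 0.0, 0.083]
wrist_force: [-1.2, 3.7, 1.5]
width: 0.0161
finger_force: 30.0
```

Converted, -0.0161 m / 0.2 = -0.0805, -0.0155 m / 0.2 = -0.0775.

Request:
{"op": "send_path", "data": {
  "deltas": [
    [[0, 0.024, 0, -0.0805, 0], [0, 0.0315, 0, -0.0775, 0], [0, 0.0385, 0, -0.0745, 0], [0, 0.0455, 0, -0.0705, 0], [0, 0.052, 0, -0.0655, 0], [0, 0.0575, 0, -0.06, 0], [0, 0.0635, 0, -0.055, 0], [0, 0, 0, 0, 0], [0, 0, 0, 0, 0]]
  ]
}}

```text
time: 4.32
tool_pos: [0.549, -0.0867, 0.2192]
ee_rot: [-3.141, -0.001, 0.084]
wrist_force: [3.3, 4.1, -2.7]
width: 0.0157
finger_force: 30.0
```

Converted, 0.0167 m / 0.2 = 0.0835, 0.0166 m / 0.2 = 0.083.

Request:
{"op": "send_path", "data": {
  "deltas": [
    [[0, 0.0685, 0, -0.0485, 0], [0, 0.0725, 0, -0.0415, 0], [0, 0.076, 0, -0.0345, 0], [0, 0.079, 0, -0.0275, 0], [0, 0.0815, 0, -0.0195, 0], [0, 0.083, 0, -0.012, 0], [0, 0.0835, 0, -0.004, 0], [0, 0, 0, 0, 0], [0, 0, 0, 0, 0], [0, 0, 0, 0, 0]]
  ]
}}

```text
time: 5.15
tool_pos: [0.6561, -0.0788, 0.2559]
ee_rot: [3.141, 0.001, 0.083]
wrist_force: [2.0, 0.9, -5.8]
width: 0.0158
finger_force: 30.0
```

```bash
python3 -c "
from h import *
s=snap('side','s2.png');t=snap('top','t2.png')
a=t['color'][165:265,245:330];b=s['color'][170:255,250:335]
cv2.imwrite('pics/c2.png',np.hstack([cv2.resize(a,(400,470),interpolation=2),cv2.resize(b,(400,470),interpolation=2)]))"
```

```text
(no output)
```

View pics/c2.png

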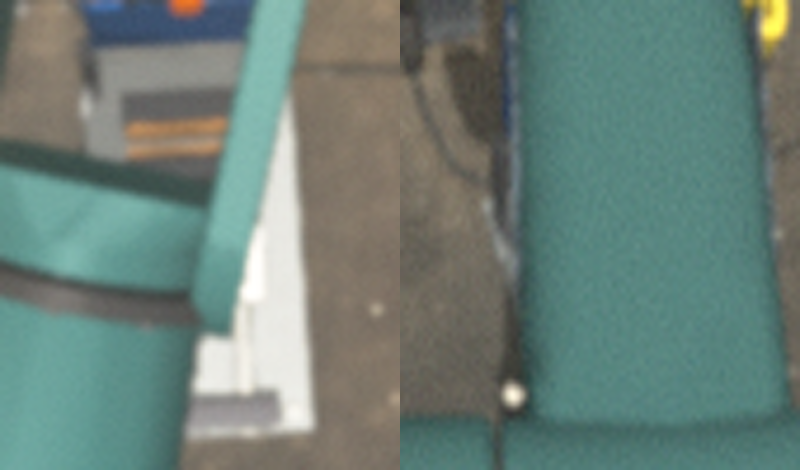

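The cover looks upright: the lug is at (185,5) in the top crop, with the blue panel edge-on below it. The grip position fits r = 0.176 m at about 90°. I'll release, rise and step aside to see the jaw.

Converted, -0.03 m / 0.2 = -0.15, -0.02 m / 0.2 = -0.1.

Request:
{"op": "send_path", "data": {
  "deltas": [
    [[0.06, 0, 0, 0, 0], [0.06, 0, 0, 0, 0], [0.06, 0, 0, 0, 0], [0.06, 0, 0, 0, 0], [0.06, 0, 0, -0.075, 0], [0.06, 0, 0, -0.1, 0], [0.06, 0, 0, -0.15, 0], [0.06, 0, 0, 0, 0]]
  ]
}}

```text
time: 5.92
tool_pos: [0.6571, -0.0788, 0.3306]
ee_rot: [3.138, -0.012, 0.083]
wrist_force: [-0.2, -0.3, 2.2]
width: 0.0596
finger_force: 0.0
```

Request:
{"op": "send_path", "data": {
  "deltas": [
    [[0.06, -0.18, 0, 0, 0], [0.06, -0.18, 0, 0, 0], [0.06, -0.18, 0, 0, 0], [0.06, -0.18, 0, 0, 0], [0.06, -0.18, 0, 0, 0], [0.06, -0.18, 0, 0, 0], [0.06, -0.18, 0, 0, 0], [0.06, -0.18, 0, 0, 0], [0.06, 0, 0.18, 0, 0], [0.06, 0, 0.18, 0, 0], [0.06, 0, 0.18, 0, 0], [0.06, 0, 0.18, 0, 0], [0.06, 0, 0.18, 0, 0], [0.06, 0, 0.18, 0, 0], [0.06, 0, 0.18, 0, 0], [0.06, 0, 0, 0, 0]]
  ]
}}

```text
time: 7.25
tool_pos: [0.3891, -0.3586, 0.3201]
ee_rot: [3.141, 0.003, 0.077]
wrist_force: [-0.4, 0.6, -1.2]
width: 0.0599
finger_force: 0.0
```

```bash
python3 -c "
from h import *
s=snap('side','s3.png');t=snap('top','t3.png')
a=t['color'][145:265,245:330];b=s['color'][160:265,250:350]
cv2.imwrite('pics/c3.png',np.hstack([cv2.resize(a,(425,600),interpolation=2),cv2.resize(b,(375,394),interpolation=2).copy() if 0 else cv2.copyMakeBorder(cv2.resize(b,(375,394),interpolation=2),0,206,0,0,0)]))"
```

```text
(no output)
```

View pics/c3.png

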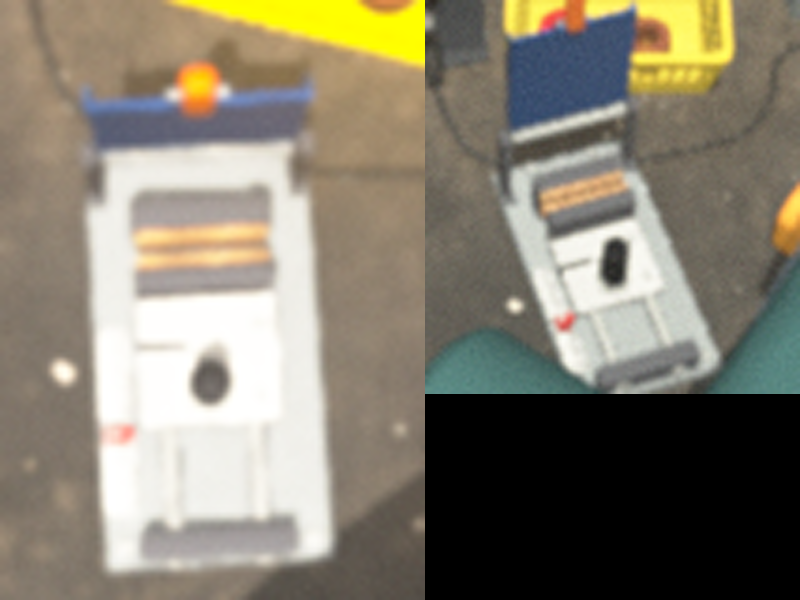

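Both views are clear: the cover stands upright and the jaw is closed. The line's left end is at (137,346) in the top half of the crop and (560,268) in the side half. The pointer tip is at (133,433) and (575,320), and the black grip at (210,380) and (613,262).

```bash
python3 -c "
from h import *
S=snap('side');T=snap('top')
t=lambda x,y:(245+x/5-.4,145+y/5-.4); s=lambda x,y:(250+(x-425)/3.75-.37,160+y/3.75-.37)
O=np.array([.5665,-.0832]);x=np.array([.9965,.0835]);y=np.array([-.0835,.9965])
L=lambda q:np.array([(q[:2]-O)@x,(q[:2]-O)@y,q[2]]).round(4)
for n,a,b in(('covL',(88,93),(508,38)),('covR',(312,95),(633,8)),('line',(137,346),(560,268)),('ptr',(133,433),(575,320))):
    q,e=tri(T,t(*a),S,s(*b));print(n,L(q),e,'z.03',L(onz(T,*t(*a),.03)),L(onz(S,*s(*b),.03)))
def cen(p,x0,x1,y0,y1,f):
    im=cv2.imread(p)[y0:y1,x0:x1].astype(int);w=f(im).astype(float);v,u=np.mgrid[y0:y1,x0:x1];return (w*u).sum()/w.sum(),(w*v).sum()/w.sum()
R=lambda i:np.clip(i[...,2]-i[...,:2].max(-1)-15,0,None)
K=lambda i:np.clip(90-i.max(-1),0,None)
for n,a,b in(('ptrC',cen('pics/t3.png',263,275,225,237,R),cen('pics/s3.png',283,292,240,251,R)),('grip',cen('pics/t3.png',281,294,211,228,K),cen('pics/s3.png',294,306,218,240,K))):
    q,e=tri(T,a,S,b);print(n,a,b,L(q),e,q)
    for z in(.025,.03,.034,.059):print(z,L(onz(T,*a,z)),L(onz(S,*b,z)))
"
```

```text
covL [0.0917 0.0504 0.2368] 0.00048530240414398744 z.03 [0.141  0.0576 0.03  ] [0.2434 0.003  0.03  ]
covR [ 0.0822 -0.0546  0.2441] 0.0035340867783604547 z.03 [ 0.1306 -0.0722  0.03  ] [ 0.2393 -0.1227  0.03  ]
line [-0.0083  0.0388  0.025 ] 0.0005750830993859321 z.03 [-0.0087  0.039   0.03  ] [-0.0111  0.0396  0.03  ]
ptr [-0.0581  0.0436  0.0198] 0.0027482362486584413 z.03 [-0.0582  0.0445  0.03  ] [-0.0639  0.0444  0.03  ]
ptrC (np.float64(268.95390070921985), np.float64(231.35106382978722)) (np.float64(287.04252491694353), np.float64(245.37607973421927)) [-0.0576  0.0511  0.0202] 0.0003978527129386386 [ 0.50486024 -0.0371179   0.02019755]
0.025 [-0.0578  0.0511  0.025 ] [-0.0601  0.0518  0.025 ]
0.03 [-0.0582  0.051   0.03  ] [-0.0626  0.0528  0.03  ]
0.034 [-0.0584  0.0508  0.034 ] [-0.0646  0.0536  0.034 ]
0.059 [-0.0602  0.0501  0.059 ] [-0.0771  0.0584  0.059 ]
 ** On entry to DLASCL parameter number  4 had an illegal value
 ** On entry to DLASCL parameter number  4 had an illegal value
 ** On entry to DLASCL parameter number  4 had an illegal value
 ** On entry to DLASCL parameter number  4 had an illegal value
 ** On entry to DLASCL parameter number  5 had an illegal value
 ** On entry to DLASCL parameter number  4 had an illegal value<string>:10: RuntimeWarning: invalid value encountered in scalar divide
Traceback (most recent call last):
  File "h.py", line 16, in tri
    k=np.linalg.lstsq(np.c_[a,-b],o2-o1,rcond=None)[0]
      ~~~~~~~~~~~~~~~^^^^^^^^^^^^^^^^^^^^^^^^^^^^^^
numpy.linalg.LinAlgError: SVD did not converge in Linear Least Squares
```

Converted, -0.0259 m / 0.2 = -0.1295, 0.0164 m / 0.2 = 0.082, -0.006 rad / 2.0944 = -0.0029.

```bash
python3 -c "
from h import *
S=snap('side');T=snap('top')
for z in(.03,.088):
  p=proj(T,(.533,-.0875,z));q=proj(S,(.533,-.0875,z));print(z,((p[0]-244.6)*5,(p[1]-144.6)*5),((q[0]-249.63)*3.75+425,(q[1]-159.63)*3.75))"
```

```text
0.03 (np.float64(210.71791418837947), np.float64(384.67094521926026)) (np.float64(613.0048763966366), np.float64(276.08399184952503))
0.088 (np.float64(211.60685254373917), np.float64(375.0328249728493)) (np.float64(615.6470280797557), np.float64(242.00140835087782))
```

Request:
{"op": "send_path", "data": {
  "deltas": [
    [[0.08, 0.082, -0.1295, 0.08, 0], [0.08, 0.082, -0.1295, 0.08, 0], [0.08, 0.082, -0.1295, 0.08, 0], [0.08, 0.082, -0.1295, 0.08, 0], [0.08, 0.082, -0.1295, 0.08, 0], [0.08, 0.082, -0.1295, 0.08, 0], [0.08, 0.082, -0.1295, 0.08, 0], [0.08, 0.082, -0.1295, 0.08, 0], [0.08, 0.082, -0.1295, 0.08, 0], [0.08, 0.082, -0.1295, 0.08, -0.0029], [0.08, 0, 0, 0, 0], [0.08, 0, 0, 0, 0]]
  ]
}}

```text
time: 8.55
tool_pos: [0.5312, -0.0794, 0.1622]
ee_rot: [-3.142, 0.002, 0.093]
wrist_force: [-1.4, -0.6, 0.1]
width: 0.0797
finger_force: 0.0
```

Converted, 0.02 m / 0.2 = 0.1, 0.0083 m / 0.2 = 0.0415, 0.009 rad / 2.0944 = 0.0043.

Request:
{"op": "send_path", "data": {
  "deltas": [
    [[0.08, 0.005, 0.0415, 0, 0.0043], [0.08, 0, 0, 0.1, 0], [0.08, 0, 0, 0.1, 0], [0.08, 0, 0, 0.1, 0], [0.08, 0, 0, 0, 0], [0.08, 0, 0, 0.1, 0], [0.08, 0, 0, 0.1, 0], [0.08, 0, 0, 0.1, 0], [0.08, 0, 0, 0, 0], [0.08, 0, 0, 0, 0]]
  ]
}}

```text
time: 9.38
tool_pos: [0.5335, -0.091, 0.0436]
ee_rot: [3.141, -0.0, 0.078]
wrist_force: [0.7, 0.4, 0.9]
width: 0.0797
finger_force: 0.0
```

Converted, -0.0033 m / 0.2 = -0.0165, -0.005 rad / 2.0944 = -0.0024.

Request:
{"op": "send_path", "data": {
  "deltas": [
    [[0.05, 0, -0.0165, 0, -0.0024], [0, 0, 0, 0, 0], [0, 0, 0, 0, 0], [0, 0, 0, 0, 0], [0, 0, 0, 0, 0], [0, 0, 0, 0, 0], [0, 0, 0, 0, 0], [0, 0, 0, 0, 0], [0, 0, 0, 0, 0], [0, 0, 0, 0, 0], [0, 0, 0, 0, 0], [0, 0, 0, 0, 0], [0, 0, 0, 0, 0], [0, 0, 0, 0, 0]]
  ]
}}

```text
time: 10.55
tool_pos: [0.5334, -0.0877, 0.0426]
ee_rot: [3.14, 0.0, 0.084]
wrist_force: [0.8, -5.4, -1.1]
width: 0.0236
finger_force: 30.0
```

Converted, -0.0055 m / 0.2 = -0.0275.

Request:
{"op": "send_path", "data": {
  "deltas": [
    [[0, -0.0275, 0, 0, 0], [0, -0.0275, 0, 0, 0], [0, -0.0275, 0, 0, 0], [0, -0.0275, 0, 0, 0], [0, -0.0275, 0, 0, 0], [0, -0.0275, 0, 0, 0], [0, -0.0275, 0, 0, 0], [0, -0.0275, 0, 0, 0], [0, -0.0275, 0, 0, 0], [0, 0, 0, 0, 0], [0, 0, 0, 0, 0], [0, 0, 0, 0, 0]]
  ]
}}

```text
time: 11.55
tool_pos: [0.4869, -0.0911, 0.0426]
ee_rot: [3.14, -0.007, 0.085]
wrist_force: [9.8, -3.9, -7.7]
width: 0.0239
finger_force: 30.0
```

```bash
python3 -c "
from h import *
s=snap('side','s4.png');t=snap('top','t4.png')
a=t['color'][145:265,245:330];b=s['color'][160:265,250:350]
cv2.imwrite('pics/c4.png',np.hstack([cv2.resize(a,(425,600),interpolation=2),cv2.copyMakeBorder(cv2.resize(b,(375,394),interpolation=2),0,206,0,0,0)]))"
```

```text
(no output)
```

View pics/c4.png

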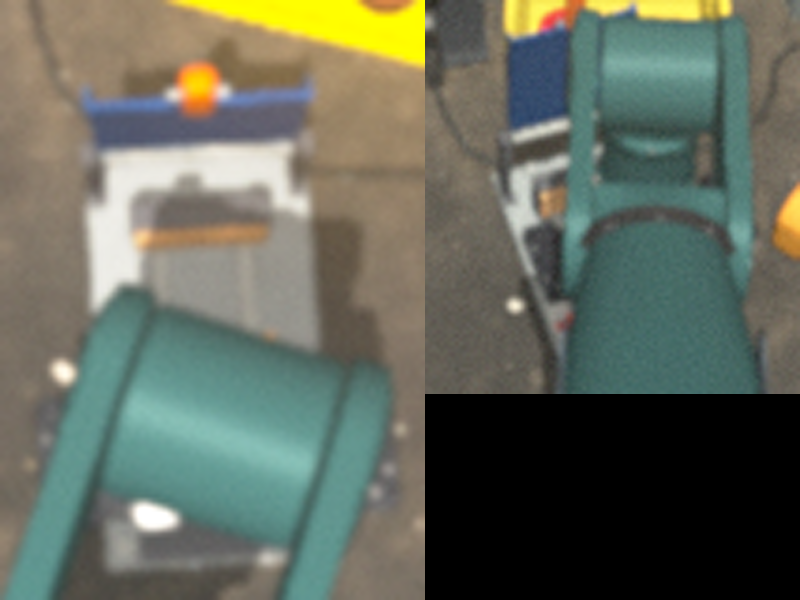

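The cover is still upright and the jaw has followed the grip: its dark block has moved to (545,255) in the side half. The line is hidden. The tool has moved 46.6 mm, and 9.8 N matches the spring there, so about 3 mm remain.

Converted, -0.003 m / 0.2 = -0.015.

Request:
{"op": "send_path", "data": {
  "deltas": [
    [[0, -0.015, 0, 0, 0], [0, 0, 0, 0, 0], [0, 0, 0, 0, 0], [0, 0, 0, 0, 0], [0, 0, 0, 0, 0], [0, 0, 0, 0, 0], [0, 0, 0, 0, 0]]
  ]
}}

```text
time: 12.23
tool_pos: [0.4842, -0.0913, 0.0426]
ee_rot: [3.14, -0.007, 0.085]
wrist_force: [9.7, -2.7, -7.6]
width: 0.0233
finger_force: 30.0
```

```bash
python3 -c "
from h import *
s=snap('side','s5.png');o=cv2.imread('pics/s3.png')
c=lambda i:cv2.resize(i[200:260,270:306],(360,600),interpolation=2)
cv2.imwrite('pics/c5.png',np.hstack([c(o),c(s['color'])]))
O=np.array([.5678,-.0831]);x=np.array([.9965,.0835]);y=np.array([-.0835,.9965])
for n,X,Y,Z in(('line now',-.0593,.039,.03),('line0',-.01,.039,.03),('blk0 near',.017,.039,.062),('blk now',-.0323,.039,.062)):
  p=proj(s,[*(O+X*x+Y*y),Z]);print(n,(p[0]-269.6)*10,(p[1]-199.6)*10)"
```

```text
line now 210.00264587608854 433.64545691969226
line0 159.57659456702572 308.4071722524007
blk0 near 133.42554173412793 191.05505009726386
blk now 183.85950470883643 315.43559371547985
```

View pics/c5.png

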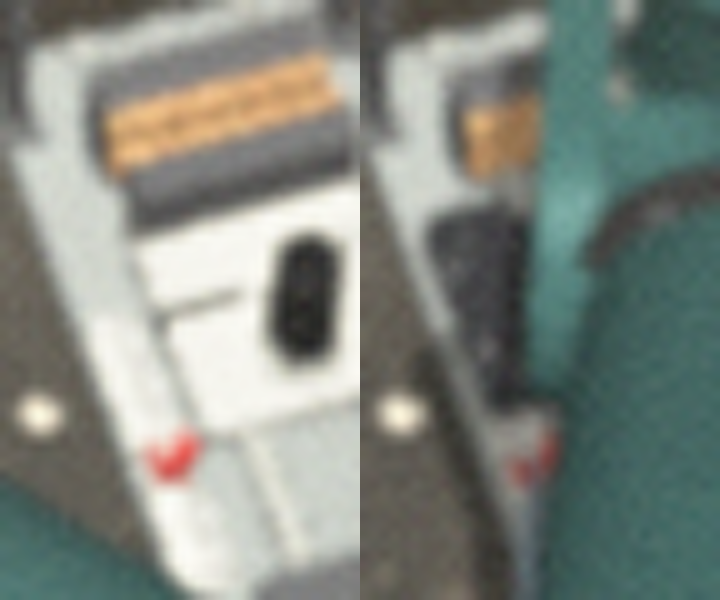

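The pointer's tip is at (198,437) in the left half. The line's end projects to the same row, about 435, for the present jaw opening, so the two are level. I'm handing in.

```bash
python3 -c "
from bench import robot
print(robot.close_job())"
```

```text
the job is handed in; nothing more can be done
None
```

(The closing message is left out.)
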